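Put three mixed-up bottles back into their colour-coded stands

TASK

The three bottles in the round coloured stands on the bench are mixed up: each is in a wrong stand. Rearrange them so that the yellow bottle stands in the yellow stand, the white-capped bottle in the white stand and the red-capped bottle in the red stand, each upright on the floor of its dish and let go. A stand holds only one bottle, so use the free round cork mat to park a bottle on the way; never tip a bottle over.

Things in the scene. Friction and masses are not known exactly. Their poses are not given: they have to be found in the camera images.
- yellow_bottle: pale yellow bottle with a thin black cap, round, 36 mm in diameter and 66 mm high, upright, 60 g or so. The wall is straight and can be gripped from 10 to 45 mm above its underside, with any yaw. Origin: centre of its underside; z along the bottle, up. At the start it stands in a wrong stand (similar bottles far from the stands do not matter).
- white_bottle: white bottle with a white screw cap and a pale label, round, 33 mm in diameter and 62 mm high, upright, 50 g or so. The wall is straight and can be gripped from 10 to 42 mm above its underside, with any yaw. Origin: centre of its underside; z along the bottle, up. At the start it stands in a wrong stand (similar bottles far from the stands do not matter).
- red_cap_bottle: white bottle with a bright red cap, round, 29 mm in diameter and 68 mm high, upright, 40 g or so. The wall is straight and can be gripped from 10 to 45 mm above its underside, with any yaw. Origin: centre of its underside; z along the bottle, up. At the start it stands in a wrong stand (similar bottles far from the stands do not matter).
- yellow_stand: heavy round bottle stand of yellow plastic, a shallow dish fixed to the bench: 68 mm outside diameter, 12 mm high; its recess is 54 mm in diameter and the recess floor lies 5 mm above the underside. Origin: centre of its underside, on the bench; z up. Holds one bottle. Home of the yellow bottle.
- white_stand: heavy round bottle stand of white plastic, a shallow dish fixed to the bench: 68 mm outside diameter, 12 mm high; its recess is 54 mm in diameter and the recess floor lies 5 mm above the underside. Origin: centre of its underside, on the bench; z up. Holds one bottle. Home of the white-capped bottle.
- red_stand: heavy round bottle stand of red plastic, a shallow dish fixed to the bench: 68 mm outside diameter, 12 mm high; its recess is 54 mm in diameter and the recess floor lies 5 mm above the underside. Origin: centre of its underside, on the bench; z up. Holds one bottle. Home of the red-capped bottle.
- cork_mat: flat round brown cork mat fixed to the bench, 76 mm in diameter and 5 mm thick, empty at the start: the free spot. Origin: centre of its underside, on the bench; z up. Stands and mat lie at least 0.10 m apart (centres). Round them lies clutter up to 25 mm high; to their left stands a board vice with posts 172 mm high, to their right a soldering station 175 mm high.
There are look-alikes about, which are no part of the job. What is shaped like the white_bottle but turquoise is not meant. Leave any orange look-alike of the yellow_bottle alone.

How it is judged:
On the way:
1. one of the bottles has been parked upright on the cork mat and let go (((horizontal distance between yellow_bottle and cork_mat below 0.038 m and z of yellow_bottle in the frame of cork_mat below 0.008 m and angle between yellow_bottle's own z axis and vertical below 0.1 rad and contact force between the fingers and yellow_bottle below 0.1 N) or (horizontal distance between white_bottle and cork_mat below 0.038 m and z of white_bottle in the frame of cork_mat below 0.008 m and angle between white_bottle's own z axis and vertical below 0.1 rad and contact force between the fingers and white_bottle below 0.1 N) or (horizontal distance between red_cap_bottle and cork_mat below 0.038 m and z of red_cap_bottle in the frame of cork_mat below 0.008 m and angle between red_cap_bottle's own z axis and vertical below 0.1 rad and contact force between the fingers and red_cap_bottle below 0.1 N))), for 0.2 s.
At the end, for the whole second after the job is handed in: Each bottle stands in the stand of its own colour: within 14 mm of the stand's centre, its underside 2 to 8 mm above the stand's underside (on the dish floor), upright within 0.1 rad, at rest and touched by no finger (horizontal distance between yellow_bottle and yellow_stand below 0.014 m and z of yellow_bottle in the frame of yellow_stand between 0.002 and 0.008 m and angle between each of yellow_bottle, white_bottle, red_cap_bottle's own z axis and vertical below 0.1 rad and linear speed of each of yellow_bottle, white_bottle, red_cap_bottle below 0.02 m/s and contact force between the fingers and yellow_bottle below 0.1 N and horizontal distance between white_bottle and white_stand below 0.014 m and z of white_bottle in the frame of white_stand between 0.002 and 0.008 m and contact force between the fingers and white_bottle below 0.1 N and horizontal distance between red_cap_bottle and red_stand below 0.014 m and z of red_cap_bottle in the frame of red_stand between 0.002 and 0.008 m and contact force between the fingers and red_cap_bottle below 0.1 N).
It fails at once if a bottle is tipped over (more than 0.6 rad from upright) (angle between any of yellow_bottle, white_bottle, red_cap_bottle's own z axis and vertical above 0.6 rad).
It also fails if it takes over 77 s, if anything falls off the work surface, if the arm or the gripper's body presses on something with over 40 N, if the wrist force passes 120 N, or if a joint passes its speed limit or range.

ROBOT

A 7-joint arm with a two-finger parallel gripper is mounted at the origin on a cart in front of the work surface, level with it; the furniture and walls round the work are solid. World frame = base frame: x ahead of the robot, y to its left, z up, the work surface at z = 0. Lengths are in m, angles in rad, forces in N, time in s.
With the tool pointing down it reaches from about 0.425 to 0.925 m from the base axis. Payload 6.8 kg.
Tool frame: the origin (TCP) lies on the front face of the gripper's body, between the roots of the fingers; the fingertips stand 73 mm ahead of it and the grasp point (between the pads) lies 54 mm ahead of it; z points along the fingers, y is the direction in which the jaws open and shut (so a half turn about z gives the same grasp; the last joint's range is limited). The gripper opens to 85 mm and grips with 20 to 120 N. Pads are 22 mm wide; open, the fingers measure 114 mm over their backs; the gripper's body (76 mm by 85 mm) begins 54 mm behind the grasp point. The pads swing forward as they close: fully open they stand 13 mm farther back than shut.
Start: joints at [-0.108, 0.477, 0.022, 1.555, -0.011, 1.109, -0.083], TCP at [0.675, 0, 0.304] pointing down, gripper open.
Joint ranges: [-2.96, 2.96], [-0.34, 2.1], [-1.41, 1.46], [0.24, 2.44], [-1.37, 4.51], [0.17, 1.92], [-2.96, 2.96]. Speed limits (rad/s): [2.39, 2.39, 3.14, 3.14, 3.14, 3.14, 3.14].

INTERFACE

Orientations are given as a rotation vector (axis times angle).
In Python, from bench import * gives the robot as it stands.
- The arm moves only by the tool jog_arm, never from a script. Its argument "plan" is a list of rows, each a list of 2 entries, a list of its own where there are three numbers: the shift along the world's x, y, z in cm, then the turn about the world's z in rad. In form: [[[tx, ty, tz], twist], ...]. A call has 1 to 12 rows; each row shifts and turns the commanded pose from where the row before left it; what a row does not reach is not made up. A row lasts 1/10 s, in which the tool goes at most 50 mm and 8.59 degrees, less where a joint would pass 70% of its speed; a pose out of reach is approached as far as the arm can. A call is refused whole if a number of a shift passes 5 or a number of a turn 0.15, either way. A call with a gripper value outside its range is refused whole. "hand" is the finger opening in cm, from 0 to 8.54, set as the call begins (left out, the last holds). The fingers move at their own pace and stop on an object; "grip_force" is the grip in N (left out, the last holds). Time passes only in rows, so rows that do not move let the fingers close. It gives the time, the measured TCP pose, the force and the opening at its end, in the units of the state.
- get_obs(): the state, without advancing time (a new reading comes with each control period).
- grab_frame(name): name is "scene" or "side" or "wrist"; returns the picture (400x640x3 uint8, red, green, blue); there is no depth.
- get_calibration(name): a dict with "intrinsics" (3x3 intrinsics, pixels), "xyz" and "orientation" of the camera in the world. Camera axes: x right, y down, z forward; pixel columns grow to the right and rows downward; lengths in m; the calibration is good to about 2 mm. A picture is of the moment at which its call begins: read the wrist's pose just before it. get_calibration takes no time and is no camera call; for the wrist camera it gives the pose at the moment of the call.
- hand_in(): hands the job in, once; it reports no verdict.
The state is a dict: "clock": time; "joints": joint angles; "qvel": joint speeds; "tau": joint torques, N m; "tcp_pos": TCP position; "orientation": TCP orientation; "contact_force": force on the tool from outside, world axes, zero at the start; "moment": the same for the moment, N m; "grip_width": finger opening in m.
Only numpy, scipy, OpenCV 4.12 (cv2) and the standard library are available. Lean on these libraries where they do the work, as an engineer would, in place of code of your own. Each camera call takes 0.05 s, during which the arm holds its last target. There are 200 camera calls.

## Working session

There is one attempt and no reset: what is moved stays moved. The work goes in short steps, Python scripts to look and compute and a tool call to move; the robot and the scene stay as the last step left them, time stands still between calls to the robot, and variables do not carry over. Pictures are saved under pics/ and viewed, about 12 in all and at most 16, crops included, and the job is handed in when it is done.

Besides the shell and the picture viewer there is one more tool, called after "Request:" as name(argument=value, ...), one argument or row to a line, values as JSON. jog_arm: Moves the arm, as the interface text tells. Its arguments: {"type":"object","properties":{"plan":{"type":"array","items":{"type":"array"}},"hand":{"type":"number"},"grip_force":{"type":"number"}},"required":["plan"]}

```bash
mkdir -p pics; cat > h.py <<'E'
from bench import *
import numpy as np, cv2
from scipy.spatial.transform import Rotation as R
def cal(n):
    c=get_calibration(n); o=np.array(c["orientation"],float)
    M=o if o.shape==(3,3) else R.from_rotvec(o).as_matrix()
    return np.array(c["intrinsics"]),np.array(c["xyz"]),M
def ray(n,u,v,z,c=None):
    K,p,M=c or cal(n); d=M@np.linalg.solve(K,[u,v,1.]); return p+d*(z-p[2])/d[2]
def proj(n,P,c=None):
    K,p,M=c or cal(n); q=K@(M.T@(np.array(P)-p)); return q[:2]/q[2]
def snap(n,f):
    c=cal(n); im=grab_frame(n); cv2.imwrite('pics/'+f,im[:,:,::-1]); return im,c
E
python3 - <<'E'
from h import *
for n in("scene","wrist","side"):
    im,c=snap(n,n+'0.png'); print(n,c[1].round(3),c[2].round(2).tolist(),c[0].round(0).tolist())
o=get_obs();print(o)
E
```

```text
scene [-0.247  0.167  0.984] [[-0.56, -0.59, 0.58], [-0.83, 0.41, -0.39], [-0.01, -0.7, -0.71]] [[517.0, 0.0, 321.0], [0.0, 517.0, 191.0], [0.0, 0.0, 1.0]]
wrist [0.674 0.068 0.373] [[1.0, 0.0, -0.0], [0.0, -0.96, -0.27], [-0.0, 0.27, -0.96]] [[330.0, 0.0, 316.0], [0.0, 330.0, 197.0], [0.0, 0.0, 1.0]]
side [ 0.108 -1.017  0.766] [[0.85, -0.36, 0.38], [-0.53, -0.58, 0.63], [-0.01, -0.73, -0.68]] [[414.0, 0.0, 320.0], [0.0, 414.0, 203.0], [0.0, 0.0, 1.0]]
{'clock': 0.15, 'joints': array([-0.10814483,  0.47760716,  0.02234855,  1.55620918, -0.01151489,
        1.10925199, -0.08305267]), 'qvel': array([-0.00018163, -0.00090898,  0.00064081, -0.0046982 ,  0.00062255,
        0.00060956,  0.00165682]), 'tau': array([ 1.55385478e-03, -5.96924365e+01,  1.60940632e+00, -2.81490952e+01,
        1.26662746e-02,  6.56643446e-03,  5.58682734e-05]), 'tcp_pos': array([6.74660901e-01, 3.49771313e-05, 3.03157465e-01]), 'orientation': array([-2.22069591e+00, -2.22092197e+00,  1.58361816e-03]), 'contact_force': array([ 0.04555905, -0.74839522, -0.41427062]), 'moment': array([-0.04655724,  0.04545231,  0.0044145 ]), 'grip_width': 0.08520581868695175}
```

View pics/scene0.png

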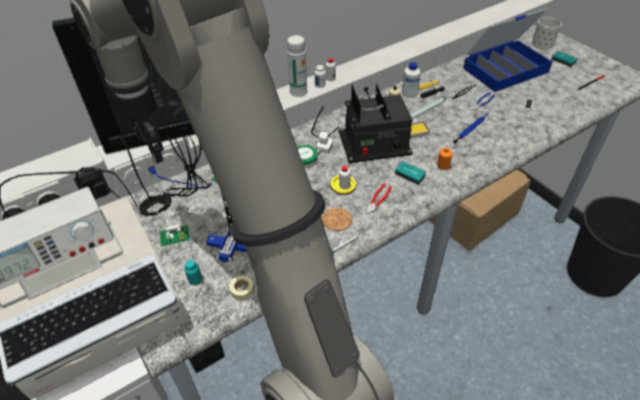

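View pics/wrist0.png

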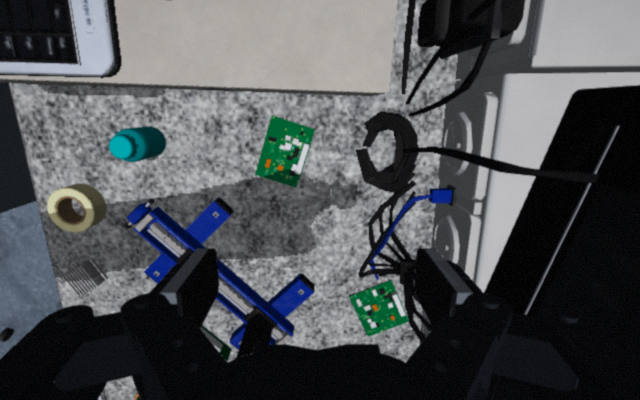

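View pics/side0.png

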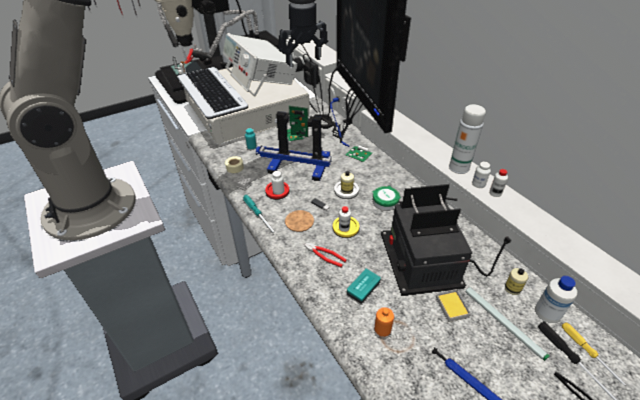

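Side view: the red stand (277,190) holds the white-capped bottle, the white stand (346,188) holds the yellow bottle, and the yellow stand (346,226) holds the red-capped bottle. The cork mat is at (299,220).

Look-alikes in the side view:
- Turquoise bottle (250,138)
- Orange bottle (384,322)
- Yellow bottle far right (517,280)
- White and red bottles on the ledge (482,175) and (500,182)
- Green-white tape (386,197)

I'll measure the stands and mat next.

```bash
cat > m.py <<'E'
from h import *
im=cv2.imread('pics/side0.png'); hsv=cv2.cvtColor(im,cv2.COLOR_BGR2HSV); c=cal("side")
H,S,V=cv2.split(hsv)
def comp(m,box):
    x0,y0,x1,y1=box; k=np.zeros(m.shape,np.uint8); k[y0:y1,x0:x1]=m[y0:y1,x0:x1]; n,l,st,ce=cv2.connectedComponentsWithStats(k); i=1+np.argmax(st[1:,4]); 
    pts=np.argwhere(l==i)[:,::-1].astype(np.int32); h=cv2.convexHull(pts); return st[i],cv2.fitEllipse(h)
for n,m,b,z in [('red',((H<8)|(H>172))&(S>140),(255,170,300,205),.012),('yel',(H>20)&(H<35)&(S>140),(325,205,365,240),.012),('mat',(H>5)&(H<20)&(S>70),(280,205,318,235),.005)]:
    st,e=comp(m.astype(np.uint8),b); L=ray('side',st[0],e[0][1],z,c);Rr=ray('side',st[0]+st[2],e[0][1],z,c)
    print(n,st,np.round(e[0],1),ray('side',*e[0],z*.6,c).round(3),'width',np.linalg.norm(L-Rr).round(3))
print('white',ray('side',346,189,.008,c).round(3))
for n,u,v in [('vicepost',284,170),('vice2',318,175),('station corner',393,285),('station c2',385,235)]: print(n,ray('side',u,v,0,c).round(3))
cv2.imwrite('pics/c1.png',cv2.resize(im[90:270,230:430],None,fx=4,fy=3.3*1,interpolation=2)[:600])
E
python3 m.py
```

```text
red [265 183  24  16 184] [276.8 189.6] [ 0.459 -0.208  0.007] width 0.067
yel [333 217  26  20 271] [345.5 226.5] [ 0.541 -0.427  0.007] width 0.066
mat [285 210  29  22 488] [299.  220.5] [ 0.454 -0.343  0.003] width 0.075
white [ 0.624 -0.309  0.008]
vicepost [ 0.521 -0.132  0.   ]
vice2 [ 0.595 -0.206  0.   ]
station corner [ 0.533 -0.628  0.   ]
station c2 [ 0.613 -0.499  0.   ]
```

View pics/c1.png

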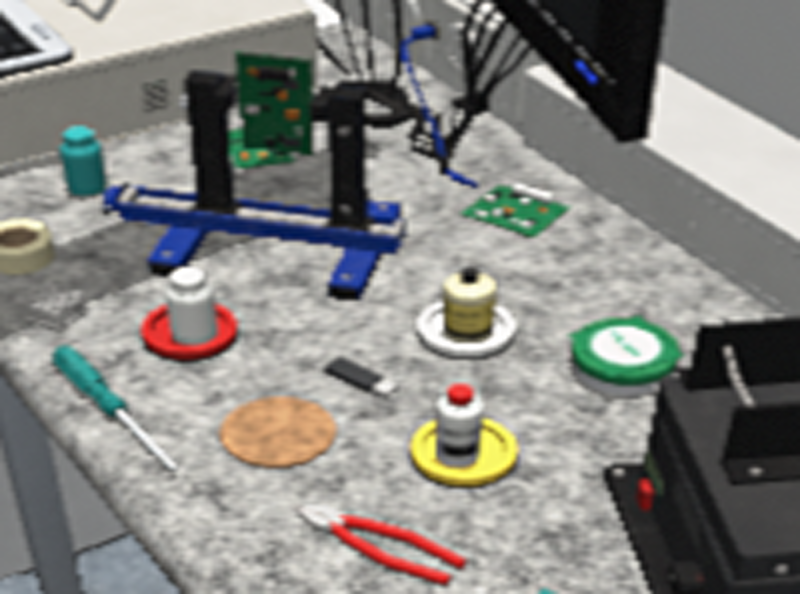

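The crop confirms the assignments, and the widths (67, 66 and 75 mm) match the sizes given. Next I'll move over the stands for a close wrist view.

Request:
jog_arm(
  plan=[
    [[-1.4, -2.9, 0.5], 0],
    [[-1.4, -2.9, 0.5], 0],
    [[-1.4, -2.9, 0.5], 0],
    [[-1.4, -2.9, 0.5], 0],
    [[-1.4, -2.9, 0.5], 0],
    [[-1.4, -2.9, 0], 0],
    [[-1.4, -2.9, 0], 0],
    [[-1.4, -2.9, 0], 0],
    [[-1.4, -2.9, 0], 0],
    [[-1.4, -2.9, 0], 0],
    [[0, 0, 0], 0],
    [[0, 0, 0], 0],
  ],
  hand=5.5,
  grip_force=25,
)

```text
clock: 1.35
tcp_pos: [0.5344, -0.2907, 0.3287]
orientation: [-2.223, -2.219, 0.0]
contact_force: [0.3, 1.0, -0.0]
grip_width: 0.055
```

```bash
python3 - <<'E'
from h import *
im,c=snap('wrist','w1.png'); np.savez('w1.npz',K=c[0],p=c[1],M=c[2]); print(c[1],get_obs()['tcp_pos'])
for n,P in dict(red=(.459,-.208,.008),yel=(.541,-.427,.008),mat=(.454,-.343,.005),wh=(.624,-.309,.008)).items(): print(n,proj('wrist',P,c).round())
E
```

```text
[ 0.53381895 -0.22274353  0.39909989] [ 0.53519436 -0.28936198  0.32866784]
red [250.  92.]
yel [322. 268.]
mat [252. 206.]
wh [391. 179.]
```

View pics/w1.png

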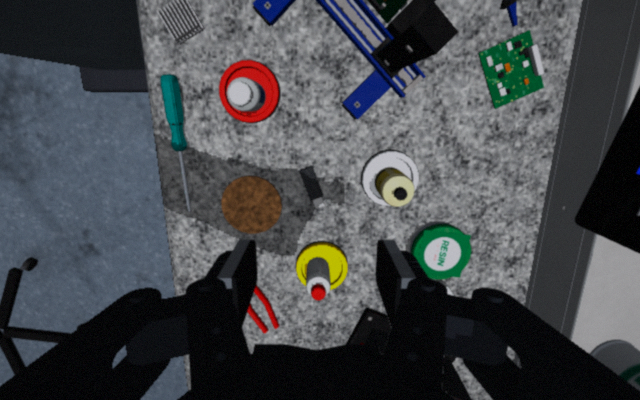

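The wrist view shows the red stand (249,91), white stand (390,178), yellow stand (322,267) and mat (251,204), all matching the predictions. Cap tops are at about (240,92), (400,194) and (318,292). Now I'll take finer fixes.

```bash
python3 - <<'E'
from h import *
d=np.load('w1.npz'); c=(d['K'],d['p'],d['M'])
im=cv2.imread('pics/w1.png'); H,S,V=cv2.split(cv2.cvtColor(im,cv2.COLOR_BGR2HSV))
def comp(m,b):
    x0,y0,x1,y1=b; k=np.zeros(m.shape,np.uint8); k[y0:y1,x0:x1]=m[y0:y1,x0:x1]
    n,l,st,ce=cv2.connectedComponentsWithStats(k); i=1+np.argmax(st[1:,4])
    h=cv2.convexHull(np.argwhere(l==i)[:,::-1].astype(np.int32)); return cv2.fitEllipse(h)
red=((H<8)|(H>172))&(S>140)
for n,m,b,z in [('redS',red,(210,50,290,130),.012),('yelS',(H>20)&(H<35)&(S>180),(285,235,360,284),.012),('mat',(H>5)&(H<20)&(S>70),(210,165,290,240),.005),
  ('whS',(V>185)&(S<40),(355,145,425,212),.012),('redcap',red,(300,275,335,305),.073),('yelcap',V<60,(385,180,412,205),.071),('whcap',(V>170)&(S<60),(222,75,258,110),.067)]:
    e=comp(m,b); u,v=e[0]; r=e[1][1]/2
    print(n,np.round(e[0],1),np.round(e[1],1),ray('w',u,v,z,c).round(4),'diam',np.linalg.norm(ray('w',u-r,v,z,c)-ray('w',u+r,v,z,c)).round(4))
for n,u,v in [('foot',347,108),('foot2',365,116),('rail end',408,95)]: print(n,ray('w',u,v,.02,c).round(3))
print('post top corners',[ray('w',u,v,.172,c).round(3)[:2] for u,v in [(425,0),(457,32),(410,65),(380,55)]])
crop=im[50:310,210:430]; cv2.imwrite('pics/c2.png',cv2.resize(crop,None,fx=2.3,fy=2.3))
E
```

```text
redS [248.8  90.9] [59.2 63.3] [ 0.4586 -0.2069  0.012 ] diam 0.0708
yelS [321.4 266.3] [49.2 51.1] [ 0.5403 -0.4231  0.012 ] diam 0.066
mat [251.  204.3] [57.3 61. ] [ 0.4524 -0.3414  0.005 ] diam 0.0761
whS [390.3 178.5] [51.  54.9] [ 0.6227 -0.3072  0.012 ] diam 0.0658
redcap [317.9 292. ] [13.7 16.1] [ 0.5355 -0.4232  0.073 ] diam 0.018
yelcap [399.8 193.2] [11.2 12.2] [ 0.6199 -0.3098  0.071 ] diam 0.0126
whcap [238.6  92.5] [20.8 23. ] [ 0.4595 -0.2105  0.067 ] diam 0.0221
foot [ 0.568 -0.225  0.02 ]
foot2 [ 0.588 -0.234  0.02 ]
rail end [ 0.635 -0.212  0.02 ]
post top corners [array([ 0.601, -0.161]), array([ 0.622, -0.178]), array([ 0.594, -0.198]), array([ 0.575, -0.192])]
```

View pics/c2.png

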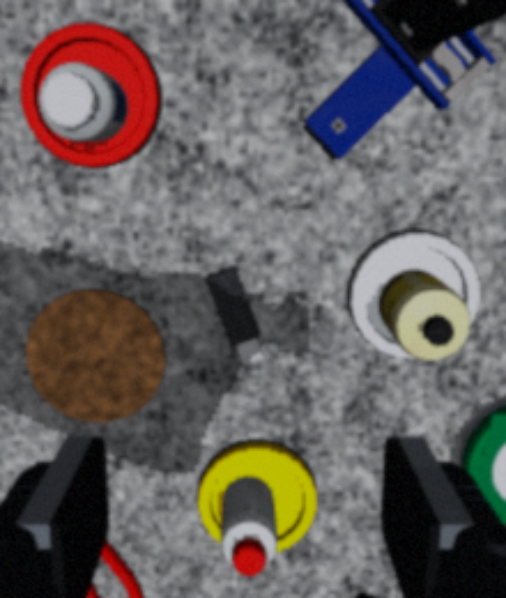

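Bottle caps: red (0.5355,-0.423), yellow (0.620,-0.310), white (0.4595,-0.2105). All sit inside their dishes and the diameters are plausible. First move: red-capped bottle to the cork mat.

Request:
jog_arm(
  plan=[
    [[0, -2.66, -2], 0],
    [[0, -2.66, -2], 0],
    [[0, -2.66, -2], 0],
    [[0, -2.66, -2], 0],
    [[0, -2.66, -2], 0],
    [[0, 0, -2], 0],
    [[0, 0, -2], 0],
    [[0, 0, 0], 0],
    [[0, 0, 0], 0],
    [[0, 0, 0], 0],
  ],
)

```text
clock: 2.4
tcp_pos: [0.5362, -0.4226, 0.1903]
orientation: [2.219, 2.221, 0.001]
contact_force: [0.1, -0.2, -0.3]
grip_width: 0.0548
```

```bash
python3 - <<'E'
from h import *
im,c=snap('wrist','w2.png'); print(get_obs()['tcp_pos'].round(4))
b=im[:,:,::-1].copy(); H,S,V=cv2.split(cv2.cvtColor(b,cv2.COLOR_BGR2HSV))
m=(((H<8)|(H>172))&(S>140)).astype(np.uint8); n,l,st,ce=cv2.connectedComponentsWithStats(m)
for i in range(1,n):
    if st[i,4]>80: print(st[i],ce[i].round(1),ray('w',*ce[i],.073,c).round(4))
E
```

```text
[ 0.5361 -0.4229  0.1904]
[303 211  27  28 590] [315.7 224.5] [ 0.5354 -0.4241  0.073 ]
[194 218  38  36 439] [213.2 235.3] [ 0.4729 -0.4312  0.073 ]
[186 223  25  54 511] [197.3 250.2] [ 0.4623 -0.4411  0.073 ]
[378 323  13  29 239] [383.7 336. ] [ 0.5811 -0.5034  0.073 ]
```

View pics/w2.png

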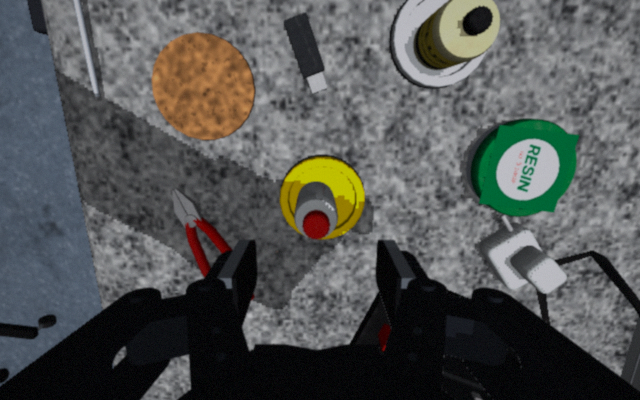

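The closer fix agrees: cap at (0.5354,-0.4241), in line with the jaws. Descend and grip.

Request:
jog_arm(
  plan=[
    [[0, -0.1, -2], 0],
    [[0, 0, -2], 0],
    [[0, 0, -2], 0],
    [[0, 0, -2], 0],
    [[0, 0, -1], 0],
    [[0, 0, -0.8], 0],
    [[0, 0, 0], 0],
    [[0, 0, 0], 0],
    [[0, 0, 0], 0],
  ],
)

```text
clock: 3.35
tcp_pos: [0.5356, -0.4244, 0.092]
orientation: [2.22, 2.22, 0.001]
contact_force: [-0.1, -0.1, -1.2]
grip_width: 0.0551
```

Request:
jog_arm(
  plan=[
    [[0, 0, 0], 0],
    [[0, 0, 0], 0],
    [[0, 0, 0], 0],
    [[0, 0, 0], 0],
    [[0, 0, 0], 0],
    [[0, 0, 0], 0],
    [[0, 0, 0], 0],
    [[0, 0, 0], 0],
  ],
  hand=2.0,
  grip_force=30,
)

```text
clock: 4.15
tcp_pos: [0.5354, -0.4242, 0.0916]
orientation: [2.221, 2.221, 0.0]
contact_force: [-0.2, 0.2, 6.4]
grip_width: 0.0277
```

Request:
jog_arm(
  plan=[
    [[0, 0, 1], 0],
    [[0, 0, 2], 0],
    [[0, 0, 2], 0],
    [[-1.4, 1.4, 0], 0],
    [[-2.3, 2.3, 0], 0],
    [[-2.3, 2.3, 0], 0],
    [[-1.5, 1.5, 0], 0],
    [[-0.8, 0.8, 0], 0],
    [[0, 0, -2], 0],
    [[0, 0, -2], 0],
    [[0, 0, -0.8], 0],
    [[0, 0, 0], 0],
  ],
)

```text
clock: 5.35
tcp_pos: [0.4521, -0.3412, 0.0924]
orientation: [-2.221, -2.221, 0.0]
contact_force: [-0.8, 0.8, -0.1]
grip_width: 0.0282
```

Request:
jog_arm(
  plan=[
    [[0, 0, 0], 0],
    [[0, 0, 0], 0],
  ],
)

```text
clock: 5.55
tcp_pos: [0.4524, -0.3414, 0.0934]
orientation: [2.221, 2.22, 0.0]
contact_force: [-0.1, 0.0, -0.0]
grip_width: 0.0279
```

```bash
python3 - <<'E'
from h import *
im,c=snap('wrist','w3.png'); im2,c2=snap('side','s3.png')
a=cv2.resize(im[:,:,::-1][0:300,150:550],(400,300)); b=cv2.resize(im2[:,:,::-1][140:250,240:400],None,fx=2.5,fy=2.73)[:300]
cv2.imwrite('pics/c3.png',np.hstack([a,b])); o=get_obs(); print(o['tcp_pos'],o['contact_force'],o['grip_width'])
E
```

```text
[ 0.45228675 -0.34125136  0.09340338] [ 0.17529279 -0.20680609 -0.49958149] 0.027920784724646625
```

View pics/c3.png

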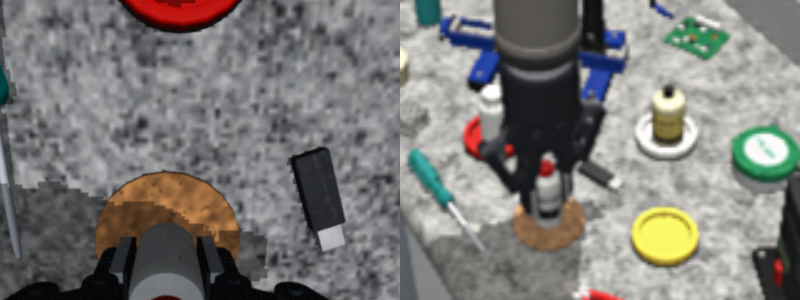

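The bottle is held upright over the mat centre and the yellow stand is empty. Lower until contact and release.

Request:
jog_arm(
  plan=[
    [[0, 0, -0.1], 0],
    [[0, 0, -0.1], 0],
    [[0, 0, 0], 0],
    [[0, 0, 0], 0],
  ],
)

```text
clock: 6.05
tcp_pos: [0.4521, -0.3411, 0.0913]
orientation: [2.221, 2.221, 0.0]
contact_force: [-1.0, 1.2, 5.5]
grip_width: 0.0276
```

Request:
jog_arm(
  plan=[
    [[0, 0, 0], 0],
    [[0, 0, 0], 0],
    [[0, 0, 0], 0],
    [[0, 0, 0], 0],
    [[0, 0, 0], 0],
    [[0, 0, 0], 0],
  ],
  hand=5.5,
)

```text
clock: 6.65
tcp_pos: [0.452, -0.341, 0.0908]
orientation: [-2.221, -2.221, -0.0]
contact_force: [0.0, -0.6, 1.3]
grip_width: 0.055
```

Request:
jog_arm(
  plan=[
    [[0, 0, 2], 0],
    [[0, 0, 4], 0],
    [[0, 0, 4], 0],
    [[1.8, 0.3, 0], 0],
    [[3, 0.6, 0], 0],
    [[4, 0.7, 0], 0],
    [[4, 0.8, 0], 0],
    [[3, 0.6, 0], 0],
    [[1, 0.1, 0], 0],
    [[0, 0, 0], 0],
    [[0, 0, 0], 0],
    [[0, 0, 0], 0],
  ],
)

```text
clock: 7.85
tcp_pos: [0.6182, -0.3113, 0.1909]
orientation: [-2.223, -2.218, 0.002]
contact_force: [0.1, 0.2, -0.4]
grip_width: 0.055
```

```bash
python3 - <<'E'
from h import *
im,c=snap('wrist','w4.png'); print(get_obs()['tcp_pos'].round(4)); np.savez('w4.npz',K=c[0],p=c[1],M=c[2])
b=im[:,:,::-1].copy(); H,S,V=cv2.split(cv2.cvtColor(b,cv2.COLOR_BGR2HSV))
for nm,m,z in [('yelbottle/stand',(H>15)&(H<38)&(S>60),.071),('red',((H<8)|(H>172))&(S>140),.073)]:
  n,l,st,ce=cv2.connectedComponentsWithStats(m.astype(np.uint8))
  for i in range(1,n):
    if st[i,4]>150: print(nm,st[i],ce[i].round(1),ray('w',*ce[i],z,c).round(4),ray('w',*ce[i],.008,c).round(4))
E
```

```text
[ 0.6184 -0.3112  0.191 ]
yelbottle/stand [ 297  174   52   63 1725] [320.1 205.5] [ 0.6197 -0.3015  0.071 ] [ 0.6204 -0.3208  0.008 ]
yelbottle/stand [ 240  289   30   62 1150] [254.8 320.8] [ 0.5762 -0.3821  0.071 ] [ 0.5624 -0.428   0.008 ]
red [  47    0   97  104 4486] [103.6  49. ] [ 0.5055 -0.2145  0.073 ] [ 0.4668 -0.2046  0.008 ]
red [ 43 252  34  29 698] [ 59.7 265.8] [ 0.4558 -0.3403  0.073 ] [ 0.4    -0.3738  0.008 ]
red [156 372  21  28 286] [165.9 386.4] [ 0.5111 -0.4341  0.073 ] [ 0.4744 -0.5     0.008 ]
```

View pics/w4.png

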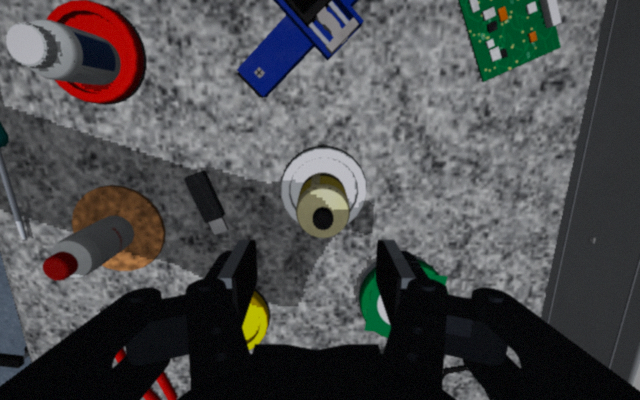

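The red-capped bottle stands on the mat and the yellow bottle is centred between the jaws, with its cap at (323,219), about (0.621,-0.310). Descend and grip.

Request:
jog_arm(
  plan=[
    [[0.2, 0.1, -2], 0],
    [[0, 0, -2], 0],
    [[0, 0, -2], 0],
    [[0, 0, -2], 0],
    [[0, 0, -1], 0],
    [[0, 0, -0.9], 0],
    [[0, 0, 0], 0],
    [[0, 0, 0], 0],
    [[0, 0, 0], 0],
  ],
)

```text
clock: 8.8
tcp_pos: [0.6226, -0.3093, 0.093]
orientation: [2.22, 2.22, 0.001]
contact_force: [-0.2, 0.6, -0.2]
grip_width: 0.0551
```

Request:
jog_arm(
  plan=[
    [[0, 0, 0], 0],
    [[0, 0, 0], 0],
    [[0, 0, 0], 0],
    [[0, 0, 0], 0],
    [[0, 0, 0], 0],
    [[0, 0, 0], 0],
    [[0, 0, 0], 0],
  ],
  hand=2.6,
  grip_force=30,
)

```text
clock: 9.5
tcp_pos: [0.6225, -0.3093, 0.0929]
orientation: [2.221, 2.22, 0.001]
contact_force: [-1.0, -0.0, 6.5]
grip_width: 0.0351
```

Request:
jog_arm(
  plan=[
    [[0, 0, 1], 0],
    [[0, 0, 2], 0],
    [[0, 0, 2], 0],
    [[-1.2, -1.7, 0], 0],
    [[-2.1, -3.0, 0], 0],
    [[-2.1, -3.0, 0], 0],
    [[-1.8, -2.4, 0], 0],
    [[-1, -1.4, 0], 0],
    [[0, 0, 0], 0],
    [[0, 0, -2], 0],
    [[0, 0, -2], 0],
    [[0, 0, 0], 0],
  ],
)

```text
clock: 10.7
tcp_pos: [0.5399, -0.4207, 0.0988]
orientation: [-2.214, -2.22, -0.001]
contact_force: [0.1, 1.2, -0.7]
grip_width: 0.0347
```

```bash
python3 - <<'E'
from h import *
im,c=snap('wrist','w5.png'); im2,c2=snap('side','s5.png')
a=cv2.resize(im[:,:,::-1][0:300,120:520],(400,300)); b=cv2.resize(im2[:,:,::-1][140:250,240:400],None,fx=2.5,fy=2.73)[:300]
cv2.imwrite('pics/c5.png',np.hstack([a,b])); o=get_obs(); print(o['tcp_pos'],o['contact_force'],o['grip_width'])
b=cv2.imread('pics/w2.png'); H,S,V=cv2.split(cv2.cvtColor(b,cv2.COLOR_BGR2HSV)); m=(H>20)&(H<35)&(S>180)
print(cv2.fitEllipse(cv2.convexHull(np.argwhere(m[:236])[:,::-1].astype(np.int32))))
E
```

```text
[ 0.54091941 -0.42247644  0.10163565] [ 0.69225735  0.14102408 -0.97015906] 0.03421703980091486
((368.63623046875, 128.11935424804688), (116.03652954101562, 257.5389099121094), 34.20940399169922)
```

View pics/c5.png

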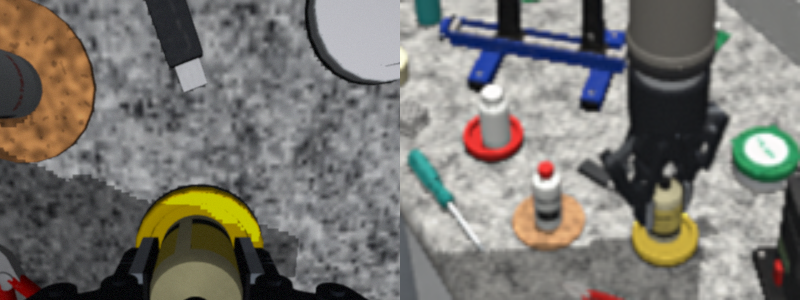

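The yellow bottle hangs over the yellow stand, centred, and the red-capped bottle stands upright on the mat. Lower and release.

Request:
jog_arm(
  plan=[
    [[0, 0, 0], 0],
    [[0, 0, -0.5], 0],
    [[0, 0, -0.5], 0],
    [[0, 0, 0], 0],
    [[0, 0, -0.1], 0],
    [[0, 0, 0], 0],
    [[0, 0, 0], 0],
  ],
)

```text
clock: 11.5
tcp_pos: [0.5408, -0.4244, 0.0926]
orientation: [2.22, 2.22, 0.001]
contact_force: [-2.4, 1.4, 10.3]
grip_width: 0.0349
```

Request:
jog_arm(
  plan=[
    [[0, 0, 0], 0],
    [[0, 0, 0], 0],
    [[0, 0, 0], 0],
    [[0, 0, 0], 0],
    [[0, 0, 0], 0],
    [[0, 0, 0], 0],
  ],
  hand=5.5,
)

```text
clock: 12.1
tcp_pos: [0.54, -0.4239, 0.0907]
orientation: [-2.221, -2.221, 0.0]
contact_force: [0.3, 0.5, -0.1]
grip_width: 0.0551
```

Request:
jog_arm(
  plan=[
    [[0, 0, 2], 0],
    [[0, 0, 4], 0],
    [[0, 0, 4], 0],
    [[-0.6, 1.6, 1], 0],
    [[-1.2, 3, 1], 0],
    [[-1.5, 4, 1], 0],
    [[-1.5, 4, 0], 0],
    [[-1.5, 4, 0], 0],
    [[-1.2, 3.2, 0], 0],
    [[-0.6, 1.6, 0], 0],
    [[0, 0, 0], 0],
    [[0, 0, 0], 0],
  ],
)

```text
clock: 13.3
tcp_pos: [0.4593, -0.2104, 0.2212]
orientation: [2.22, 2.221, 0.0]
contact_force: [0.6, -0.5, -0.6]
grip_width: 0.0549
```

```bash
python3 - <<'E'
from h import *
im,c=snap('wrist','w6.png'); print(get_obs()['tcp_pos'].round(4)); np.savez('w6.npz',K=c[0],p=c[1],M=c[2])
cs=cal('side'); print('posts',ray('s',284,153,.01,cs).round(3),ray('s',317,158,.01,cs).round(3))
E
```

```text
[ 0.4594 -0.211   0.2212]
posts [ 0.556 -0.069  0.01 ] [ 0.629 -0.145  0.01 ]
```

View pics/w6.png

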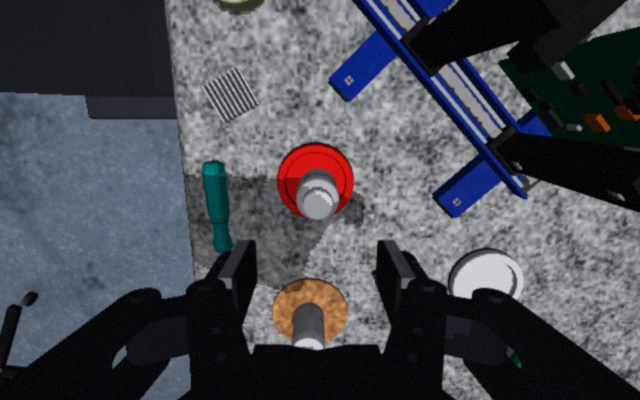

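The white-capped bottle is centred between the jaws, with its cap at about (318,205), or (0.459,-0.2115). The vice is clear and the white stand is empty. Descend and grip.

Request:
jog_arm(
  plan=[
    [[0, -0.1, -2], 0],
    [[0, 0, -3], 0],
    [[0, 0, -2], 0],
    [[0, 0, -2], 0],
    [[0, 0, -2], 0],
    [[0, 0, -1], 0],
    [[0, 0, -1], 0],
    [[0, 0, 0], 0],
    [[0, 0, 0], 0],
    [[0, 0, 0], 0],
  ],
)

```text
clock: 14.35
tcp_pos: [0.4595, -0.2113, 0.0916]
orientation: [2.221, 2.22, 0.001]
contact_force: [-0.4, -0.2, 0.6]
grip_width: 0.0551
```

Request:
jog_arm(
  plan=[
    [[0, 0, 0], 0],
    [[0, 0, 0], 0],
    [[0, 0, 0], 0],
    [[0, 0, 0], 0],
    [[0, 0, 0], 0],
    [[0, 0, 0], 0],
    [[0, 0, 0], 0],
  ],
  hand=2.4,
)

```text
clock: 15.05
tcp_pos: [0.4595, -0.2111, 0.0916]
orientation: [2.221, 2.221, 0.001]
contact_force: [0.0, 0.8, 5.9]
grip_width: 0.0318
```

Request:
jog_arm(
  plan=[
    [[0, 0, 1], 0],
    [[0, 0, 3], 0],
    [[0, 0, 4], 0],
    [[1, -1.5, 2], 0],
    [[2.4, -2.5, 0], 0],
    [[3, -2.5, 0], 0],
    [[4, -1.8, 0], 0],
    [[3.2, -1, 0], 0],
    [[2, -0.4, 0], 0],
    [[0.8, 0, -2], 0],
    [[0, 0, -3], 0],
    [[0, 0, -3], 0],
  ],
)

```text
clock: 16.25
tcp_pos: [0.6235, -0.3079, 0.1108]
orientation: [2.22, 2.221, 0.001]
contact_force: [-0.2, 0.5, -1.7]
grip_width: 0.0313
```

Request:
jog_arm(
  plan=[
    [[0, 0, -1], 0],
    [[0, 0, 0], 0],
    [[0, 0, 0], 0],
    [[0, 0, 0], 0],
  ],
)

```text
clock: 16.65
tcp_pos: [0.624, -0.3086, 0.103]
orientation: [2.22, 2.219, 0.002]
contact_force: [0.5, -0.7, -0.4]
grip_width: 0.0316
```

```bash
python3 - <<'E'
from h import *
im,c=snap('wrist','w7.png'); im2,c2=snap('side','s7.png')
a=cv2.resize(im[:,:,::-1][0:300,120:520],(400,300)); b=cv2.resize(im2[:,:,::-1][140:250,240:400],None,fx=2.5,fy=2.73)[:300]
cv2.imwrite('pics/c7.png',np.hstack([a,b])); o=get_obs(); print(o['tcp_pos'],o['contact_force'],o['grip_width'])
E
```

```text
[ 0.62379593 -0.30840866  0.10264778] [-0.00380281  0.13090181 -0.26211265] 0.031518160230205414
```

View pics/c7.png

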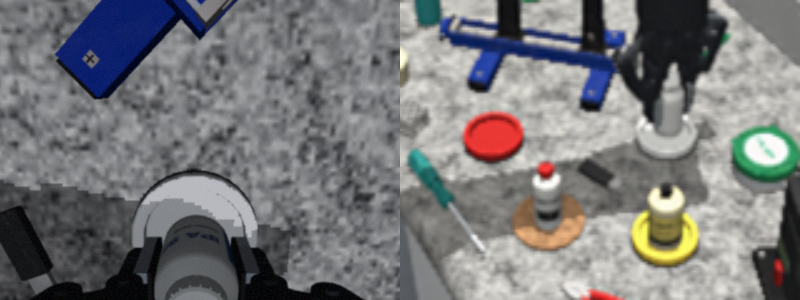

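The white-capped bottle is over its stand, centred. The yellow bottle stands in the yellow dish. Lower and release.

Request:
jog_arm(
  plan=[
    [[0, 0, -0.5], 0],
    [[0, 0, -0.5], 0],
    [[0, 0, -0.1], 0],
    [[0, 0, -0.1], 0],
    [[0, 0, 0], 0],
    [[0, 0, 0], 0],
  ],
)

```text
clock: 17.35
tcp_pos: [0.6235, -0.3082, 0.0915]
orientation: [2.221, 2.221, 0.001]
contact_force: [-5.2, 2.4, 19.6]
grip_width: 0.0317
```

Request:
jog_arm(
  plan=[
    [[0, 0, 0], 0],
    [[0, 0, 0], 0],
    [[0, 0, 0], 0],
    [[0, 0, 0], 0],
    [[0, 0, 0], 0],
    [[0, 0, 0], 0],
  ],
  hand=5.5,
)

```text
clock: 17.95
tcp_pos: [0.623, -0.308, 0.0887]
orientation: [-2.221, -2.221, 0.0]
contact_force: [-0.1, 0.4, -0.4]
grip_width: 0.055
```

Request:
jog_arm(
  plan=[
    [[0, 0, 2], 0],
    [[0, 0, 4], 0],
    [[0, 0, 4], 0],
    [[-1.8, -0.3, 0], 0],
    [[-3, -0.6, 0], 0],
    [[-4, -0.7, 0], 0],
    [[-4, -0.8, 0], 0],
    [[-3, -0.6, 0], 0],
    [[-1.2, -0.2, 0], 0],
    [[0, 0, 0], 0],
    [[0, 0, 0], 0],
    [[0, 0, 0], 0],
  ],
)

```text
clock: 19.15
tcp_pos: [0.4551, -0.3393, 0.189]
orientation: [2.218, 2.223, 0.002]
contact_force: [-0.6, 0.6, -0.1]
grip_width: 0.0549
```

```bash
python3 - <<'E'
from h import *
im,c=snap('wrist','w8.png'); print(get_obs()['tcp_pos'].round(4))
b=im[:,:,::-1].copy(); H,S,V=cv2.split(cv2.cvtColor(b,cv2.COLOR_BGR2HSV))
n,l,st,ce=cv2.connectedComponentsWithStats((((H<8)|(H>172))&(S>140)).astype(np.uint8))
for i in range(1,n):
    if st[i,4]>150: print(st[i],ce[i].round(1),ray('w',*ce[i],.073,c).round(4),ray('w',*ce[i],.01,c).round(4))
E
```

```text
[ 0.4549 -0.3393  0.1889]
[ 272    0   99   63 5020] [321.   26.5] [ 0.4567 -0.2323  0.073 ] [ 0.4577 -0.2191  0.01  ]
[299 212  26  29 601] [311.6 226.1] [ 0.4518 -0.3412  0.073 ] [ 0.451  -0.3648  0.01  ]
[297 309  36  41 434] [315.3 328.3] [ 0.4542 -0.413   0.073 ] [ 0.4543 -0.4608  0.01  ]
[287 315  17  34 273] [294.1 332.4] [ 0.4401 -0.4161  0.073 ] [ 0.4355 -0.465   0.01  ]
```

View pics/w8.png

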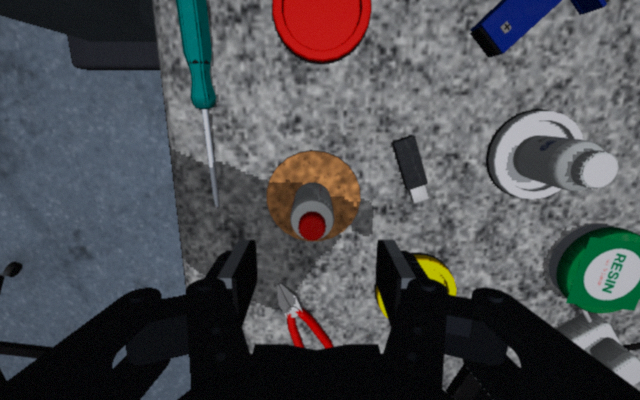

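The red cap is at (0.452,-0.341) and the white-capped bottle stands in its dish. Grip the red-capped bottle.

Request:
jog_arm(
  plan=[
    [[-0.3, -0.2, -2], 0],
    [[0, 0, -2], 0],
    [[0, 0, -2], 0],
    [[0, 0, -2], 0],
    [[0, 0, -1], 0],
    [[0, 0, -0.7], 0],
    [[0, 0, 0], 0],
    [[0, 0, 0], 0],
    [[0, 0, 0], 0],
  ],
)

```text
clock: 20.1
tcp_pos: [0.4505, -0.3423, 0.0927]
orientation: [2.22, 2.22, 0.001]
contact_force: [0.3, -0.3, -0.3]
grip_width: 0.0553
```

Request:
jog_arm(
  plan=[
    [[0, 0, 0], 0],
    [[0, 0, 0], 0],
    [[0, 0, 0], 0],
    [[0, 0, 0], 0],
    [[0, 0, 0], 0],
    [[0, 0, 0], 0],
    [[0, 0, 0], 0],
  ],
  hand=2.0,
)

```text
clock: 20.8
tcp_pos: [0.4503, -0.3422, 0.0925]
orientation: [2.221, 2.221, 0.0]
contact_force: [-1.1, -0.4, 5.5]
grip_width: 0.0274
```

Request:
jog_arm(
  plan=[
    [[0, 0, 1], 0],
    [[0, 0, 2], 0],
    [[0, 0, 2], 0],
    [[0.1, 1.6, 0], 0],
    [[0.2, 3, 0], 0],
    [[0.2, 4, 0], 0],
    [[0.2, 3, 0], 0],
    [[0, 1.8, 0], 0],
    [[0, 0, 0], 0],
    [[0, 0, -2], 0],
    [[0, 0, -2], 0],
    [[0, 0, 0], 0],
  ],
)

```text
clock: 22.0
tcp_pos: [0.4552, -0.2077, 0.0998]
orientation: [-2.219, -2.218, 0.004]
contact_force: [-0.2, 0.5, -0.9]
grip_width: 0.0281
```

```bash
python3 - <<'E'
from h import *
im,c=snap('wrist','w9.png'); im2,c2=snap('side','s9.png')
a=cv2.resize(im[:,:,::-1][0:300,120:520],(400,300)); b=cv2.resize(im2[:,:,::-1][140:250,240:400],None,fx=2.5,fy=2.73)[:300]
cv2.imwrite('pics/c9.png',np.hstack([a,b])); o=get_obs(); print(o['tcp_pos'],o['contact_force'],o['grip_width'])
E
```

```text
[ 0.45653591 -0.20826111  0.10175234] [-0.44681247 -0.69678602  0.21471512] 0.02807504135017065
```

View pics/c9.png

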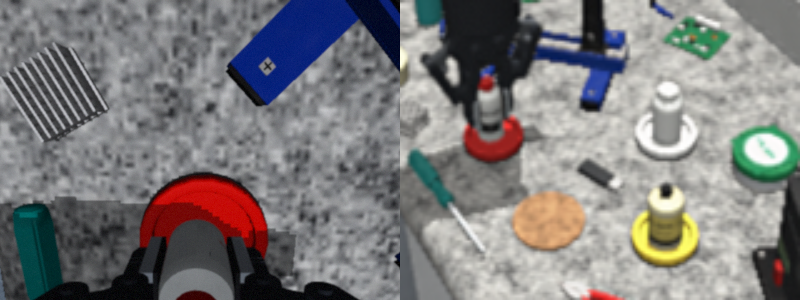

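The red-capped bottle is over the red dish, about 2 mm short in x. Correct that, lower and release, then retreat upward.

Request:
jog_arm(
  plan=[
    [[0.2, 0, 0], 0],
    [[0, 0, -0.5], 0],
    [[0, 0, -0.5], 0],
    [[0, 0, 0], 0],
    [[0, 0, -0.1], 0],
    [[0, 0, 0], 0],
    [[0, 0, 0], 0],
  ],
)

```text
clock: 22.8
tcp_pos: [0.4598, -0.2083, 0.0922]
orientation: [2.221, 2.22, 0.002]
contact_force: [-2.4, 1.6, 15.7]
grip_width: 0.0277
```

Request:
jog_arm(
  plan=[
    [[0, 0, 0], 0],
    [[0, 0, 0], 0],
    [[0, 0, 0], 0],
    [[0, 0, 0], 0],
    [[0, 0, 0], 0],
    [[0, 0, 0], 0],
  ],
  hand=5.5,
)

```text
clock: 23.4
tcp_pos: [0.459, -0.208, 0.0908]
orientation: [-2.221, -2.221, 0.0]
contact_force: [-0.5, 0.7, 0.0]
grip_width: 0.0547
```

Request:
jog_arm(
  plan=[
    [[0, 0, 2], 0],
    [[0, 0, 4], 0],
    [[0, 0, 4], 0],
    [[0, 0, 4], 0],
    [[0, 0, 4], 0],
    [[1, -1, 4], 0],
    [[2, -2, 2], 0],
    [[2, -2, 0], 0],
    [[2, -2, 0], 0],
    [[1, -1, 0], 0],
    [[0, 0, 0], 0],
    [[0, 0, 0], 0],
  ],
)

```text
clock: 24.6
tcp_pos: [0.5385, -0.2876, 0.3304]
orientation: [-2.221, -2.22, 0.001]
contact_force: [-0.2, 0.1, -0.4]
grip_width: 0.0549
```

```bash
python3 - <<'E'
from h import *
im,c=snap('wrist','w10.png'); print(get_obs()['tcp_pos'].round(4))
b=im[:,:,::-1].copy(); H,S,V=cv2.split(cv2.cvtColor(b,cv2.COLOR_BGR2HSV))
def show(n,P,z): p=proj('w',P,c); print(n,p.round(1))
for n,P in dict(redS=(.459,-.2072,.012),yelS=(.5405,-.4245,.012),whS=(.6233,-.308,.012),redTop=(.459,-.2072,.073),yelTop=(.5405,-.4245,.071),whTop=(.6233,-.308,.067)).items():
    p=proj('w',P,c); print(n,p.round(1)); cv2.circle(b,tuple(int(round(q)) for q in p),2,(255,0,255) if 'Top' in n else (255,255,0),-1)
cv2.imwrite('pics/c10.png',cv2.resize(b[0:340,180:500],None,fx=1.76,fy=1.76))
E
```

```text
[ 0.5384 -0.2873  0.3305]
redS [246.3  94.1]
yelS [318.3 268.9]
whS [387.1 181.5]
redTop [233.2  91.9]
yelTop [318.6 293.8]
whTop [398.  193.1]
```

View pics/c10.png

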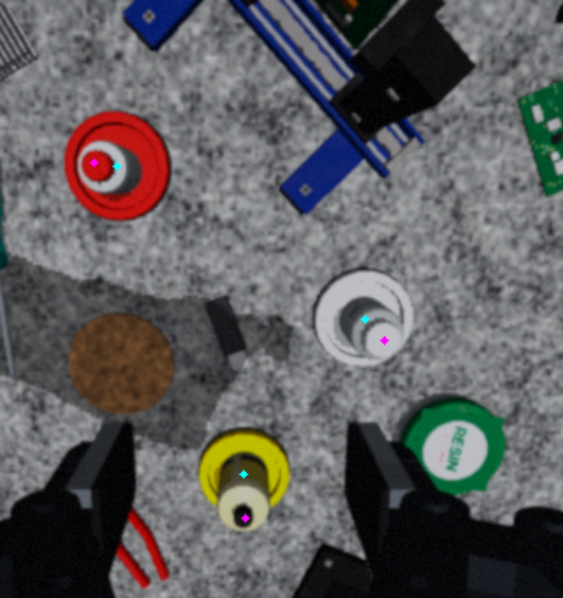

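All three cap tops fall within about 2 mm of the tops predicted for bottles standing centred in their own dishes. The mat is empty and the fingers are clear, so I'm handing in.

```bash
python3 -c "from bench import *; print(hand_in())"
```

```text
the job is handed in; nothing more can be done
None
```

All three bottles now stand in the stands of their own colour, and I handed the job in after about 25 s on the robot's clock. The hand-in reports no verdict.

- **What I did:** I parked the red-capped bottle on the cork mat. Then I moved yellow to the yellow stand, white-capped to the white stand and red-capped to the red stand.
- **Last check:** In the final wrist view, each cap top lay within about 2 mm, judged by eye, of where a bottle upright and centred in its dish should show. The mat was empty and the fingers were well clear, 33 cm up.
- **Forces:** The largest wrist force reported was about 20 N, while lowering the white-capped bottle into its stand.
- **Disagreements:** The side and wrist cameras differed by up to 4 mm on the yellow stand's position, and I used a value between them. One attempt to fit the yellow stand's outline gave a useless result, so I ignored it.

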